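# Set the spring tension of a clamp gauge to its mark

## Robot

A 7-joint arm with a two-finger parallel gripper is mounted at the origin on a cart in front of the work surface, level with it; the furniture and walls round the work are solid. World frame = base frame: x ahead of the robot, y to its left, z up, the work surface at z = 0. Lengths are in m, angles in rad, forces in N, time in s.
With the tool pointing down it reaches from about 0.4 to 0.85 m from the base axis. Payload 4.5 kg.
Tool frame: the origin (TCP) lies midway between the tips of the shut fingers; the grasp point (between the pads) lies 19 mm behind it; z points along the fingers, y is the line along which they close (so a half turn about z gives the same grasp; the last joint's range is limited). The gripper opens to 88 mm and grips with 3 to 60 N. Pads are 18 mm wide; open, the fingers measure 123 mm over their backs; the gripper's body (75 mm by 187 mm) begins 45 mm behind the grasp point.
Start: joints at [-1.119, 0.689, -0.195, 1.565, 0.157, 0.902, -0.215], TCP at [0.254, 0.571, 0.239] pointing down, gripper open.
Joint ranges: [-3.01, 3.01], [-0.46, 2.08], [-1.47, 1.51], [0.13, 2.56], [-1, 4.14], [0.04, 2.09], [-2.66, 2.66]. Speed limits (rad/s): [2.57, 2.57, 3.14, 3.14, 3.14, 3.14, 3.14].

## Interface

Orientations are given as a unit quaternion [x, y, z, w].
In Python, from bench import arm gives the robot as it stands.
- The arm moves only by the shell command python3 -m inch 'ROWS' [OPENING] [FORCE]. ROWS is a JSON object of lists of equal length, an entry for each row: "xyz": the shift along the tool's x, y, z in cm, a list of three; "turn": the turn about the tool's z in rad. In form: {"xyz": [[dx, dy, dz], ...], "turn": [turn, ...]}. A call has 1 to 20 rows; each row shifts and turns the commanded pose from where the row before left it, along the tool's axes as they then stand; what a row does not reach is not made up. A row lasts 1/10 s, in which the tool goes at most 50 mm and 8.59 degrees, less where a joint would pass 70% of its speed; a pose out of reach is approached as far as the arm can. A call is refused whole if a number of a shift passes 5 or a number of a turn 0.15, either way. A call with a gripper value outside its range is refused whole. OPENING is the opening, from 0 (shut) to 1 (fully open), set as the call begins (- or left out, the last holds). The fingers move at their own pace and stop on an object; FORCE is the grip in N (left out, the last holds). Time passes only in rows, so rows that do not move let the fingers close. It gives the time, the measured TCP pose, the force, the opening and the grip force at its end, in the units of the state.
- arm.get_state(): the state, without advancing time (a new reading comes with each control period).
- arm.get_image(name): name is "side" or "top" or "wrist"; returns (picture, depth): 420x560x3 uint8, red, green, blue; 420x560 float32, m along the optical axis (not along the pixel's ray), 0 where there is no reading.
- arm.camera_info(name): a dict with "intrinsics" (3x3 intrinsics, pixels), "k1" (the pictures are not rectified: a ray, as slopes to the right and down, at radius r is drawn at 1 + k1 r^2 times it, then the intrinsics apply), "R" (3x3) and "t" (3): a world point X has camera coordinates R X + t; the wrist camera has in their place "mount" (4x4, takes a point from camera to tool coordinates, whose origin is the TCP and whose axes are the flange's). Camera axes: x right, y down, z forward; pixel columns grow to the right and rows downward; lengths in m; the calibration is good to about 2 mm. A picture is of the moment at which its call begins: read the wrist's pose just before it. camera_info takes no time and is no camera call.
- arm.close_job(): hands the job in; it is judged then, once.
Trained networks look in the newest picture that a camera, given by its name, has taken for a name from the list of things; names that differ only in an ending like _2 or _b are one class to them, and where a whole thing is asked for, a point or a joint stands for the part that bears it (a point fixed in the world has none). Each returns a list of dicts, best first, with "score" (0 to 1); they miss things now and then, are a little off and sometimes report something else, mostly with a low value. They report only what shows in the picture. A call takes as long as a camera call.
- arm.spot_in(camera, name): "xy" ([column, row] in pixels, amid what is visible of it).
The state is a dict: "time": time; "q": joint angles; "joint_vel": joint speeds; "effort": joint torques, N m; "tcp_pos": TCP position; "eef_rot": TCP orientation; "contact_force": force on the tool from outside, world axes, zero at the start; "torque": the same for the moment, N m; "opening": opening from 0.0 (shut) to 1.0 (fully open); "gripper_force": force on a finger pad.
Only numpy, scipy, OpenCV 4.12 (cv2) and the standard library are available. Lean on these libraries where they do the work, as an engineer would, in place of code of your own. Each camera call takes 0.05 s, during which the arm holds its last target. There are 200 camera calls.

## Task

Set the spring tension on the small tension fixture: turn its knurled knob clockwise until the pointer of the sprung lever lies level with the tip of the set mark on the scale, then let go of the knob so that it stays there. Expect some free play before the lever starts to move, and do not overstrain the spring by running the pointer more than 10 mm past the mark. Move the lever only by the knob, leave the set mark where it is, and do not disturb the bottle, the feeler gauge or the setting ring.

Things in the scene. Friction and masses are not known exactly. Their poses are not given: they have to be found in the camera images.
- tension_fixture: Fixed steel base plate 156 (x) x 230 (y) x 12 mm, place and yaw vary; origin at the centre of its underside, x to its far side, y to its left, z up. On the left an aluminium gearbox (64 x 62 mm, top 52 mm above the worktop) carries the knob, on the right are the sprung lever and scale, nothing there over 55 mm high. Clamps up to about 0.23 m high stand left of it: come in from above.
- knob_grip (a point): On the vertical axis of the round knurled tension knob at its rim (48 mm dia, any yaw grips), 86 mm above the worktop, 11 mm below the knob's top; fixture frame (0, 70, 86). A 40 N grip is ample. Clockwise from above raises tension; friction 0.15 N m holds it where left, the spring adds under 0.1. Does not rise or sink. About 2 to 8 rad in all, so several grasps. Frame turns with the knob.
- pointer_tip (a point): Tip of the pointer of the flat sprung steel lever, pivoted on the right half of the base and reaching towards the robot; 85 mm from its pivot, 27 mm above the worktop. It sweeps left (towards the gearbox) over a white arc scale as tension rises. Its frame's y axis points along the sweep, towards rising tension.
- set_mark (a point): Tip of the set mark: narrow nose of a dark steel rider (14 x 14 x 10 mm, small screw on top) clamped at the outer rim of the scale, 3 mm outside the pointer's path, 22 mm above the worktop; its place along the scale varies. Frame's y axis points along the sweep: the pointer's y in this frame is negative before the mark, 0 level with it, positive past it.
- gauge_lever (a joint): Angle of the sprung lever in rad: 0 at its rest stop, growing with tension; 0.1 rad is 8.5 mm at the pointer, one scale division. The knob draws in a bar whose pin catches the lever only after 0.4 to 1.9 rad of free play (differs each time); from there the pointer moves about 8 to 11 mm per rad of knob. Turning back lets the spring return it.
- fluid_bottle: Bystander: small upright bottle, white with blue cap, 35 x 35 x 94 mm, origin at the centre of its underside.
- feeler_gauge: Bystander: closed steel feeler gauge lying flat, 23 x 104 x 15 mm, origin at the centre of its underside.
- setting_ring: Bystander: steel setting ring lying flat, 52 mm outside diameter, 18 mm high, origin at the centre of its underside.

How it is judged:
By the outcome, as a careful person would: the job done as asked, in the order asked, and still so for the second after the job is handed in, with the robot touching nothing.
It also fails if it takes over 72 s, if anything falls off the work surface, if the arm or the gripper's body presses on something with over 40 N, if the wrist force passes 120 N, or if a joint passes its speed limit or range.

## Working session

There is one attempt and no reset: what is moved stays moved. The work goes in short steps, Python scripts to look and compute and a shell command to move; the robot and the scene stay as the last step left them, time stands still between calls to the robot, and variables do not carry over. Pictures are saved under pics/ and viewed, at most 10 in all, crops included, and the job is handed in when it is done.

```bash
mkdir -p pics; cat > h.py <<'E'
import numpy as np, cv2
from bench import arm
from scipy.spatial.transform import Rotation as Ro
def cam(name):
    c=arm.camera_info(name); K=np.array(c["intrinsics"]); 
    if "R" in c: R=np.array(c["R"]);t=np.array(c["t"]); M=np.eye(4);M[:3,:3]=R.T;M[:3,3]=-R.T@t
    else:
        s=arm.get_state();T=np.eye(4);T[:3,:3]=Ro.from_quat(s["eef_rot"]).as_matrix();T[:3,3]=s["tcp_pos"];M=T@np.array(c["mount"])
    return K,c["k1"],M
def ray(C,uv):
    K,k1,M=C
    d=np.linalg.inv(K)@[uv[0],uv[1],1.]; d=d[:2]; rd=np.hypot(*d); r=rd
    for _ in range(20): r=rd/(1+k1*r*r)
    d=d*(r/rd if rd>0 else 1)
    return M[:3,3],M[:3,:3]@np.array([d[0],d[1],1.])
def at_z(C,uv,z):
    o,d=ray(C,uv); return o+d*(z-o[2])/d[2]
def at_depth(C,uv,dep):
    o,d=ray(C,uv); return o+d*dep
def proj(C,X):
    K,k1,M=C; p=M[:3,:3].T@(np.array(X)-M[:3,3]); s=p[:2]/p[2]; s=s*(1+k1*(s@s)); return K[:2,:2]@s+K[:2,2]
E
python3 - <<'E'
from h import *
print(arm.get_state())
for n in ["top","side"]:
    C=cam(n); im,d=arm.get_image(n); cv2.imwrite(f"pics/{n}0.png",im[:,:,::-1]); np.save(f"pics/{n}0.npy",d)
    print(n,"at",C[2][:3,3].round(3))
    for w,z in [("tension_fixture",.03),("knob_grip",.09),("pointer_tip",.027),("set_mark",.022),("fluid_bottle",.05),("feeler_gauge",.015),("setting_ring",.018)]:
        for r in arm.spot_in(n,w)[:2]:
            u=r["xy"]; dd=d[int(u[1]),int(u[0])]
            print(w,round(r["score"],2),np.round(u,1),"z-plane",at_z(C,u,z).round(3),"depth",at_depth(C,u,dd).round(3))
E
```

```text
{'time': 0.0, 'q': array([-1.11919334,  0.68997761, -0.1945181 ,  1.56628299,  0.1573032 ,
        0.90251213, -0.21509865]), 'joint_vel': array([-0.00030888, -0.0003645 , -0.00116499,  0.00146209,  0.00028668,
        0.00079492,  0.00119065]), 'effort': array([-3.83696188e-04, -5.27547061e+01, -1.26674898e+00, -1.53432924e+01,
       -5.26176521e-02,  6.54520554e-03,  1.73083886e-04]), 'tcp_pos': array([0.25339388, 0.57066665, 0.23793038]), 'eef_rot': array([ 2.07344519e-01,  9.78267576e-01, -8.85770145e-04, -1.21438639e-04]), 'contact_force': array([-0.34485527,  0.23979189, -1.44717766]), 'torque': array([-0.02353587, -0.0024787 , -0.02776151]), 'gripper_force': 0.0, 'opening': 1.0010830808220488}
top at [ 0.413 -0.429  0.912]
tension_fixture 0.87 [302.4 212.5] z-plane [ 0.543 -0.447  0.03 ] depth [ 0.547 -0.447  0.009]
tension_fixture 0.24 [277.1 167.5] z-plane [ 0.647 -0.391  0.03 ] depth [ 0.652 -0.39   0.013]
knob_grip 0.6 [267.3 207.2] z-plane [ 0.547 -0.373  0.09 ] depth [ 0.547 -0.372  0.09 ]
pointer_tip 0.52 [326.7 198.5] z-plane [ 0.575 -0.501  0.027] depth [ 0.573 -0.50
[... 618 characters left out ...]
6] z-plane [ 0.648 -0.333  0.03 ] depth [ 0.655 -0.358  0.011]
knob_grip 0.78 [270.9 225. ] z-plane [ 0.546 -0.372  0.09 ] depth [ 0.546 -0.372  0.09 ]
pointer_tip 0.71 [283.8 211.7] z-plane [ 0.54  -0.517  0.027] depth [ 0.54  -0.509  0.032]
pointer_tip 0.68 [286.3 244.4] z-plane [ 0.526 -0.417  0.027] depth [ 0.524 -0.387  0.047]
fluid_bottle 0.97 [220.6 208.8] z-plane [ 0.643 -0.473  0.05 ] depth [ 0.645 -0.479  0.046]
feeler_gauge 0.7 [197.4 268.9] z-plane [ 0.655 -0.349  0.015] depth [ 0.657 -0.354  0.011]
setting_ring 0.68 [289.1 316. ] z-plane [ 0.506 -0.259  0.018] depth [ 0.506 -0.258  0.019]
setting_ring 0.57 [197.8 269.3] z-plane [ 0.653 -0.344  0.018] depth [ 0.655 -0.35   0.013]
```

```bash
python3 - <<'E'
import cv2
a=cv2.imread("pics/top0.png")[100:300,180:400]; b=cv2.imread("pics/side0.png")[130:380,120:420]
cv2.imwrite("pics/t1.png",cv2.resize(a,(660,600),interpolation=cv2.INTER_CUBIC))
cv2.imwrite("pics/s1.png",cv2.resize(b,(720,600),interpolation=cv2.INTER_CUBIC))
E
```

```text
(no output)
```

View pics/t1.png

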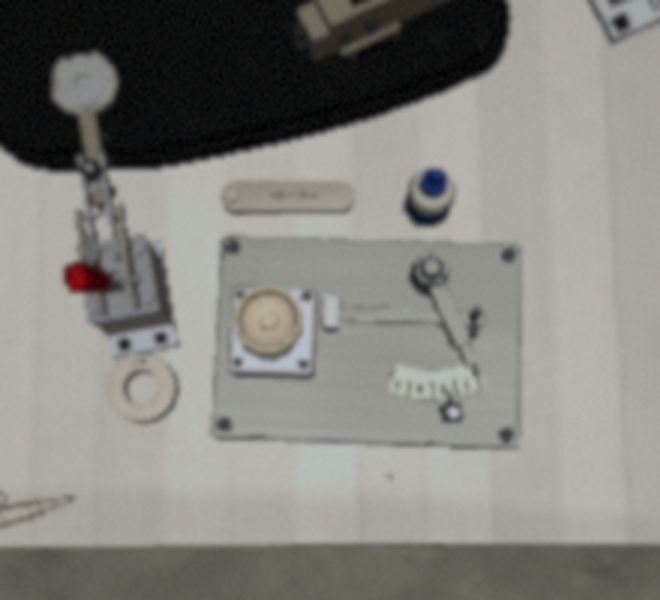

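View pics/side0.png

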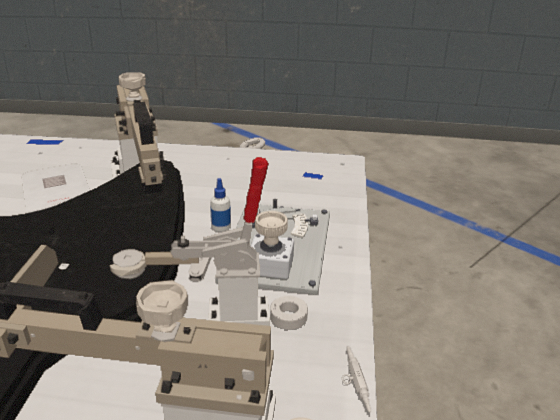

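The top view shows the plate level with the image. The knob is at crop (268,320), the lever runs from its pivot (432,270) to its tip (475,372), and the rider is at (452,410). The clamp with the red handle stands left of the plate. Next I'll work out the geometry and how close the clamp is.

```bash
python3 - <<'E'
from h import *
C=cam("top")
full=lambda p:(p[0]/3+180,p[1]/3+100)
cs=[at_z(C,full(p),.012) for p in [(232,245),(509,255),(506,436),(223,425)]]
ctr=np.mean(cs,0); e=(cs[0]+cs[3]-cs[1]-cs[2]); yaw=np.arctan2(e[1],e[0])-np.pi/2
print("ctr",ctr.round(3),"yaw",yaw, [np.linalg.norm(cs[i]-cs[i-1]).round(3) for i in range(4)])
R=np.array([[np.cos(yaw),-np.sin(yaw)],[np.sin(yaw),np.cos(yaw)]])
k=ctr[:2]+R@[0,.07]; print("knob from plate",k.round(4))
piv=at_z(C,full((432,272)),.027)[:2]; tip=at_z(C,full((476,374)),.027)[:2]; nose=at_z(C,full((450,402)),.022)[:2]
print("fixture-frame piv,tip,nose",[(R.T@(p-ctr[:2])).round(3) for p in (piv,tip,nose)])
a=lambda p:np.arctan2(*(p-piv)[::-1]); da=a(nose)-a(tip); print("len",np.linalg.norm(tip-piv),np.linalg.norm(nose-piv),"dang",da, "mm",da*85)
# obstacle map about the knob
P=[]
for n in ["top","side"]:
    C=cam(n); d=np.load(f"pics/{n}0.npy"); 
    for v in range(0,420):
        for u in range(0,560):
            if d[v,u]>0: P.append(at_depth(C,(u,v),d[v,u]))
P=np.array(P); np.save("P.npy",P)
k=np.array([.547,-.372]); D=P[:,:2]-k; r=np.hypot(*D.T); th=np.degrees(np.arctan2(D[:,1],D[:,0]))
m=(P[:,2]>.12)&(r<.2)&(r>.03)
for lo in range(-180,180,15):
    mm=m&(th>=lo)&(th<lo+15)
    if mm.any(): print(lo,"rmin",r[mm].min().round(3),"zmax",P[mm,2].max().round(3),mm.sum())
m=(P[:,2]>.2)&(P[:,2]<.6)&(np.hypot(P[:,0],P[:,1])<.95)
for X in np.unique((P[m]/.05).round().astype(int)[:,:2],axis=0): 
    q=m&((P[:,:2]/.05).round().astype(int)==X).all(1); print(X*.05,P[q,2].max().round(2),q.sum(),end="; ")
E
```

```text
ctr [ 0.545 -0.447  0.012] yaw -0.05003335555869426 [np.float64(0.138), np.float64(0.212), np.float64(0.137), np.float64(0.211)]
knob from plate [ 0.5484 -0.3766]
fixture-frame piv,tip,nose [array([ 0.05 , -0.047]), array([-0.025, -0.081]), array([-0.046, -0.063])]
len 0.0828612093726037 0.09773644992918945 dang -0.2607483283483276 mm -22.163607909607848
-30 rmin 0.182 zmax 0.179 289
-15 rmin 0.177 zmax 0.178 673
30 rmin 0.153 zmax 0.122 10
45 rmin 0.103 zmax 0.135 525
60 rmin 0.087 zmax 0.137 641
75 rmin 0.088 zmax 0.244 1231
90 rmin 0.089 zmax 0.243 176
[ 0.55 -0.3 ] 0.24 105; [ 0.55 -0.25] 0.24 537; [ 0.75 -0.5 ] 0.22 226; [ 0.75 -0.45] 0.22 540; [ 0.8  -0.55] 0.21 17; [ 0.8 -0.5] 0.22 283; [ 0.8  -0.45] 0.21 2;
```

Knob position agrees across three estimates, at (0.547,-0.373). The pointer needs about 22 mm of travel. With the tool's y angle between about 28° and -50°, the gripper body clears the clamp. I'll lift and move over.

```bash
python3 -m inch '{"xyz":[[0,0,-2.5],[0,0,-2.5],[0,0,-2.5],[0,0,-2.5],[-2.9,-1.95,0],[-2.9,-1.95,0],[-2.9,-1.95,0],[-2.9,-1.95,0],[-2.9,-1.95,0],[-2.9,-1.95,0],[-2.9,-1.95,0],[-2.9,-1.95,0],[-2.9,-1.95,0],[-2.9,-1.95,0],[-2.9,-1.95,0],[-2.9,-1.95,0],[-2.9,-1.95,0],[-2.9,-1.95,0],[-2.9,-1.95,0],[-2.9,-1.95,0]],"turn":[0,0,0,0,0,0,0,0,0,0,0,0,0,0,0,0,0,0,0,0]}' 1
python3 -m inch '{"xyz":[[-1.35,-3.1,0],[-1.35,-3.1,0],[-1.35,-3.1,0],[-1.35,-3.1,0],[-1.35,-3.1,0],[-1.35,-3.1,0],[-1.35,-3.1,0],[-1.35,-3.1,0],[-1.35,-3.1,0],[-1.35,-3.1,0],[-1.35,-3.1,0],[-1.35,-3.1,0],[-1.35,-3.1,0],[-1.35,-3.1,0],[0,0,0],[0,0,0]],"turn":[0,0,0,0,0,0,0,0,0,0,0,0,0,0,0,0]}'
cat >> h.py <<'E'
def st():
    s=arm.get_state(); R=Ro.from_quat(s["eef_rot"]).as_matrix(); p=np.array(s["tcp_pos"])
    print("t",round(s["time"],2),"tcp",p.round(4),"yang",np.degrees(np.arctan2(R[1,1],R[0,1])).round(1),"z",R[:,2].round(3),"q7",s["q"][6].round(2),"F",np.round(s["contact_force"],1),"Tz",np.round(s["torque"][2],2),"open",round(s["opening"],3),"gf",round(s["gripper_force"],1))
    return s,R,p
E
python3 - <<'E'
from h import *
s,R,p=st(); print(s["q"].round(2)); print(R.T@(np.array([.547,-.373,p[2]])-p)*100)
E
```

```text
time: 2.8
tcp_pos: [0.5517, 0.0966, 0.3389]
eef_rot: [0.207, 0.978, 0.0, 0.0]
contact_force: [-0.3, 0.1, -0.4]
opening: 1.002
gripper_force: 0.0
time: 4.4
tcp_pos: [0.5474, -0.3759, 0.3383]
eef_rot: [0.208, 0.978, 0.0, -0.0]
contact_force: [0.3, 0.2, -0.2]
opening: 0.998
gripper_force: 0.0
t 4.4 tcp [ 0.5474 -0.3759  0.3383] yang 66.0 z [-0.     0.001 -1.   ] q7 1.61 F [ 0.3  0.2 -0.2] Tz -0.05 open 0.998 gf 0.0
[ 0.6   0.66 -0.14  1.3   0.09  1.2   1.61]
[1.54853082e-01 2.51375851e-01 2.46537484e-04]
```

```bash
python3 -m inch '{"xyz":[[0.15,0.25,0],[0,0,0],[0,0,0],[0,0,0],[0,0,0],[0,0,0],[0,0,0],[0,0,0],[0,0,0],[0,0,0],[0,0,0],[0,0,0],[0,0,0],[0,0,0],[0,0,0],[0,0,0],[0,0,0],[0,0,0],[0,0,0]],"turn":[-0.145,-0.145,-0.145,-0.145,-0.145,-0.145,-0.145,-0.145,-0.145,-0.145,-0.145,-0.145,-0.145,-0.145,-0.145,-0.145,-0.145,0,0]}'
python3 - <<'E'
from h import *
s,R,p=st()
print(np.array(arm.camera_info("wrist")["mount"]).round(3))
C=cam("wrist"); im,d=arm.get_image("wrist"); cv2.imwrite("pics/w1.png",im[:,:,::-1]); np.save("pics/w1.npy",d)
for w,z in [("knob_grip",.09),("pointer_tip",.027),("set_mark",.022)]:
    for r in arm.spot_in("wrist",w)[:2]:
        u=r["xy"]; print(w,round(r["score"],2),np.round(u,1),at_z(C,u,z).round(4),at_depth(C,u,d[int(u[1]),int(u[0])]).round(4))
E
```

```text
time: 6.3
tcp_pos: [0.5142, -0.2384, 0.2551]
eef_rot: [0.775, -0.629, 0.042, 0.039]
contact_force: [0.5, -0.9, -0.0]
opening: 0.999
gripper_force: 0.0
t 6.3 tcp [ 0.5142 -0.2384  0.2551] yang -168.2 z [ 0.016 -0.114 -0.993] q7 2.65 F [ 0.5 -0.9 -0. ] Tz -0.0 open 0.999 gf 0.0
[[ 0.002 -0.964 -0.266  0.069]
 [ 1.     0.002  0.    -0.   ]
 [ 0.    -0.266  0.964 -0.146]
 [ 0.     0.     0.     1.   ]]
knob_grip 0.56 [270.   55.6] [ 0.5482 -0.3765  0.09  ] [ 0.5483 -0.3766  0.0894]
```

View pics/w1.png

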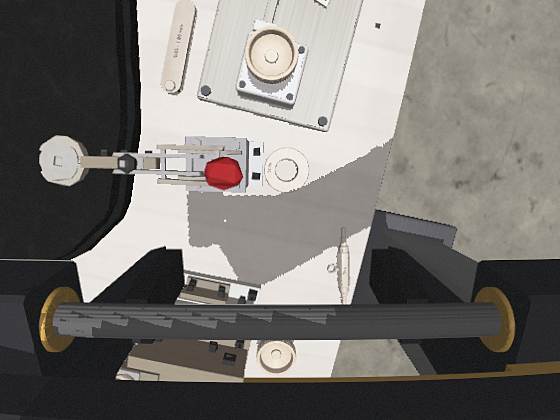

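The image shows the knob at (270,55) and the red clamp handle at (225,172). The counterclockwise turn ran joint 7 into its limit (2.65) and pulled the tool off, so clockwise lowers q7. I'll lift and turn back clockwise.

```bash
python3 -m inch '{"xyz":[[0,0,-1],[0,0,-1],[0,0,-1],[0,0,-1],[0,0,0],[0,0,0]],"turn":[0.1,0.1,0.1,0.1,0.1,0]}'
python3 -c "
from h import *
s,R,p=st(); print(s['q'].round(2)); print(R.T@(np.array([.547,-.374,.34])-p)*100)"
```

```text
time: 7.1
tcp_pos: [0.5137, -0.2357, 0.2953]
eef_rot: [-0.593, 0.803, -0.051, -0.027]
contact_force: [0.1, -0.1, -0.8]
opening: 0.997
gripper_force: 0.0
t 7.1 tcp [ 0.5137 -0.2357  0.2953] yang 163.0 z [ 0.017 -0.114 -0.993] q7 2.23 F [ 0.1 -0.1 -0.8] Tz 0.05 open 0.997 gf 0.0
[ 0.99  0.87 -1.42  1.71  0.99  1.42  2.23]
[12.61379086 -7.42827071 -2.81602778]
```

The tool now has a 6.6° tilt toward -y and joint 3 is near its limit. Before choosing the grasp yaw, I'll check clearance to the clamp for the gripper body and for the camera side, with this tilt.

```bash
python3 - <<'E'
from h import *
P=np.load("P.npy")
c=arm.camera_info("wrist");M=np.eye(4);M[:3,:3]=Ro.from_quat([.775,-.629,.042,.039]).as_matrix();M[:3,3]=[.5142,-.2384,.2551]
C=(np.array(c["intrinsics"]),c["k1"],M@np.array(c["mount"])); d=np.load("pics/w1.npy")
W=np.array([at_depth(C,(u,v),d[v,u]) for v in range(0,235) for u in range(560) if d[v,u]>.15])
P=np.vstack([P,W]); np.save("P2.npy",P)
k=np.array([.5475,-.374]); D=P[:,:2]-k; r=np.hypot(*D.T); th=np.degrees(np.arctan2(D[:,1],D[:,0]))
for z in (.1,.13,.16,.19,.22):
    m=(P[:,2]>z)&(P[:,2]<z+.03)&(r<.2)&(r>.035); print(z,[(lo,r[q].min().round(3)) for lo in range(-180,180,15) for q in [m&(th>=lo)&(th<lo+15)] if q.sum()>2])
G=np.r_[k,.087]; Q=P[(r<.3)&(P[:,2]>.06)&(r>.03)&(P[:,2]<.4)]
def clr(R):
    L=(Q-G)@R+[0,0,-.019]
    def dist(lo,hi): return np.linalg.norm(np.maximum(np.maximum(lo-L,L-hi),0),axis=1).min()*1000
    b=np.array
    return [round(dist(b(l),b(h))) for l,h in (([-.0375,-.0935,-.3],[.0375,.0935,-.064]),([.03,-.05,-.2],[.1,.05,-.12]),([-.012,-.062,-.064],[.012,.062,0]))]
for tilt in ([0,0,-1],[.017,-.114,-.993]):
    z=np.array(tilt)/np.linalg.norm(tilt)
    print("tilt",tilt); 
    for phi in list(range(110,220,10))+list(range(-70,40,10)):
        y=np.array([np.cos(np.radians(phi)),np.sin(np.radians(phi)),0]); y-=z*(y@z); y/=np.linalg.norm(y)
        print(phi,clr(np.c_[np.cross(y,z),y,z]),end="; ")
    print()
E
```

```text
0.1 [(-30, np.float64(0.184)), (-15, np.float64(0.178)), (30, np.float64(0.153)), (45, np.float64(0.104)), (60, np.float64(0.089)), (75, np.float64(0.087))]
0.13 [(-30, np.float64(0.181)), (-15, np.float64(0.176)), (45, np.float64(0.106)), (60, np.float64(0.089)), (75, np.float64(0.088))]
0.16 [(-30, np.float64(0.183)), (-15, np.float64(0.176)), (75, np.float64(0.094))]
0.19 [(75, np.float64(0.092)), (90, np.float64(0.097))]
0.22 [(75, np.float64(0.09)), (90, np.float64(0.091))]
tilt [0, 0, -1]
110 [0, 69, 21]; 120 [5, 79, 32]; 130 [19, 89, 42]; 140 [31, 99, 50]; 150 [40, 108, 56]; 160 [47, 115, 60]; 170 [50, 114, 61]; 180 [48, 106, 61]; 190 [42, 101, 58]; 200 [28, 100, 48]; 210 [13, 86, 39]; -70 [0, 33, 21]; -60 [5, 24, 32]; -50 [19, 12, 42]; -40 [31, 0, 50]; -30 [40, 0, 56]; -20 [47, 0, 60]; -10 [50, 0, 61]; 0 [48, 0, 61]; 10 [42, 0, 58]; 20 [28, 0, 48]; 30 [13, 0, 39]; 
tilt [0.017, -0.114, -0.993]
110 [0, 58, 21]; 120 [0, 68, 32]; 130 [9, 77, 42]; 140 [19, 86, 49]; 150 [26, 94, 55]; 160 [32, 99, 59]; 170 [35, 102, 61]; 180 [35, 102, 60]; 190 [33, 101, 58]; 200 [22, 97, 48]; 210 [8, 88, 38]; -70 [0, 16, 21]; -60 [0, 10, 32]; -50 [9, 0, 42]; -40 [19, 0, 49]; -30 [26, 0, 55]; -20 [32, 0, 59]; -10 [35, 0, 61]; 0 [35, 0, 60]; 10 [33, 0, 58]; 20 [22, 0, 48]; 30 [8, 0, 38];
```

Fixed tool angles of 135–178° keep the camera clear and leave at least 9 mm between body and clamp even with the tilt, so I'll work there. Moving over the knob now.

```bash
python3 -m inch '{"xyz":[[0,0,-1.4],[0,0,-1.4],[1.25,-0.75,0],[1.25,-0.75,0],[1.25,-0.75,0],[1.25,-0.75,0],[1.25,-0.75,0],[1.25,-0.75,0],[1.25,-0.75,0],[1.25,-0.75,0],[1.25,-0.75,0],[1.25,-0.75,0],[0,0,0]],"turn":[0,0,0,0,0,0,0,0,0,0,0,0,0]}'
python3 - <<'E'
from h import *
s,R,p=st(); print(s["q"].round(2))
C=cam("wrist"); im,d=arm.get_image("wrist"); cv2.imwrite("pics/w2.png",im[:,:,::-1]); np.save("pics/w2.npy",d)
g=cv2.medianBlur(cv2.cvtColor(im,cv2.COLOR_RGB2GRAY),3)
for w,z in [("knob_grip",.09),("pointer_tip",.027),("set_mark",.022)]:
    for r in arm.spot_in("wrist",w)[:2]:
        u=r["xy"]; print(w,round(r["score"],2),np.round(u,1),at_z(C,u,z).round(4),at_depth(C,u,d[int(u[1]),int(u[0])]).round(4))
# knob from depth: points with z .09-.10
V=[at_depth(C,(u,v),d[v,u]) for v in range(0,250) for u in range(560) if d[v,u]>.1]; V=np.array(V)
m=(V[:,2]>.085)&(V[:,2]<.105)&(np.hypot(V[:,0]-.5475,V[:,1]+.374)<.04)
if m.sum()>20: c,rad=cv2.minEnclosingCircle(V[m,:2].astype(np.float32)); print("circle",c,rad,m.sum())
E
```

```text
time: 8.4
tcp_pos: [0.5483, -0.3742, 0.3395]
eef_rot: [-0.593, 0.803, -0.05, -0.027]
contact_force: [0.4, -0.0, 0.3]
opening: 1.0
gripper_force: 0.0
t 8.4 tcp [ 0.5483 -0.3742  0.3395] yang 163.0 z [ 0.016 -0.112 -0.994] q7 2.61 F [ 0.4 -0.   0.3] Tz -0.02 open 1.0 gf 0.0
[ 1.06  0.92 -1.4   1.35  1.02  1.58  2.61]
knob_grip 0.76 [284.4 194.4] [ 0.5505 -0.379   0.09  ] [ 0.5505 -0.379   0.0892]
knob_grip 0.23 [336.5 254.7] [ 0.5107 -0.2899  0.09  ] [ 0.5075 -0.2628  0.0084]
pointer_tip 0.82 [246.4 101.2] [ 0.5669 -0.5065  0.027 ] [ 0.5663 -0.5054  0.0335]
set_mark 0.42 [304.8  83.9] [ 0.486  -0.5056  0.022 ] [ 0.4866 -0.5045  0.0283]
circle (0.5472979545593262, -0.37728461623191833) 0.0241097342222929 1274
```

View pics/w2.png

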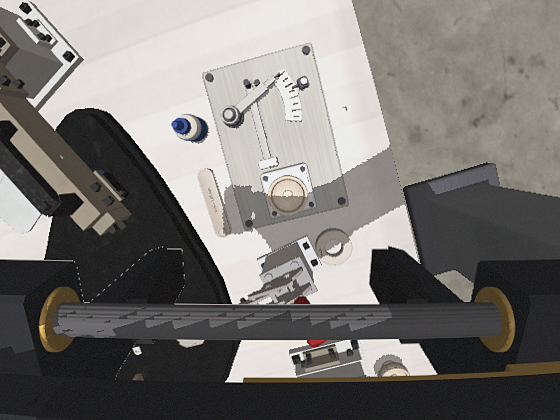

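The wrist view shows the lever tip near (280,75), the rider at (303,82) and the knob at (288,193). Depth gives a knob radius of 24.1 mm, which matches the task, and its centre at (0.547,-0.377). I'll lower part way.

```bash
python3 -m inch '{"xyz":[[-0.8,0.4,0],[-0.8,0.4,0],[-0.8,0.4,0],[0,0,2.4],[0,0,2.4],[0,0,2.4],[0,0,2.4],[0,0,2.4],[0,0,2.4],[0,0,2.4],[0,0,2.4],[0,0,0]],"turn":[0.05,0.05,0,0,0,0,0,0,0,0,0,0,0]}' 1 30
python3 -c "
from h import *
s,R,p=st(); print(s['q'].round(2)); print(R.T@(np.array([.5475,-.376,.089])+.019*R[:,2]-p)*100)"
```

```text
t 8.6 tcp [ 0.5481 -0.3713  0.3393] yang 163.3 z [ 0.016 -0.113 -0.994] q7 2.61 F [ 0.7 -0.1 -0.5] Tz -0.06 open 0.997 gf 0.0
[ 1.06  0.92 -1.4   1.36  1.02  1.58  2.61]
[-2.11810103  1.12088392 26.81469794]invalid input
```

```bash
python3 -m inch '{"xyz":[[-0.7,0.35,0],[-0.7,0.35,0],[-0.7,0.35,0],[0,0,2.4],[0,0,2.4],[0,0,2.4],[0,0,2.4],[0,0,2.4],[0,0,2.4],[0,0,2.4],[0,0,2.4],[0,0,0]],"turn":[0,0,0,0.05,0.05,0,0,0,0,0,0,0]}' 1 30
python3 -c "
from h import *
s,R,p=st(); print(s['q'].round(2)); print(R.T@(np.array([.5475,-.376,.089])+.019*R[:,2]-p)*100)"
```

```text
time: 9.8
tcp_pos: [0.5448, -0.3712, 0.141]
eef_rot: [-0.553, 0.831, -0.049, -0.027]
contact_force: [-0.2, 0.2, -1.0]
opening: 1.001
gripper_force: 0.0
t 9.8 tcp [ 0.5448 -0.3712  0.141 ] yang 157.5 z [ 0.009 -0.111 -0.994] q7 2.31 F [-0.2  0.2 -1. ] Tz -0.04 open 1.001 gf 0.0
[ 1.04  1.13 -1.25  1.59  1.22  1.31  2.31]
[-0.1746618  -0.16485993  7.11979562]
```

```bash
python3 -m inch '{"xyz":[[-0.15,-0.15,1.4],[0,0,1.4],[0,0,1.4],[0,0,1.4],[0,0,1.4],[0,0,0]],"turn":[-0.09,-0.09,-0.09,0,0,0]}'
python3 -c "
from h import *
s,R,p=st(); print(s['q'].round(2)); print(R.T@(np.array([.5475,-.376,.089])+.019*R[:,2]-p)*100)
C=cam('wrist'); im,d=arm.get_image('wrist'); cv2.imwrite('pics/w3.png',im[:,:,::-1])
for w,z in [('pointer_tip',.027),('set_mark',.022)]:
    for r in arm.spot_in('wrist',w)[:2]: print(w,round(r['score'],2),np.round(r['xy'],1),at_z(C,r['xy'],z).round(4))
"
```

```text
time: 10.4
tcp_pos: [0.549, -0.3783, 0.0736]
eef_rot: [-0.66, 0.75, -0.046, -0.032]
contact_force: [-0.8, -0.6, -0.3]
opening: 0.993
gripper_force: 0.0
t 10.4 tcp [ 0.549  -0.3783  0.0736] yang 172.8 z [ 0.012 -0.112 -0.994] q7 2.54 F [-0.8 -0.6 -0.3] Tz 0.0 open 0.993 gf 0.0
[ 1.04  1.23 -1.23  1.6   1.33  1.28  2.54]
[-0.04237248  0.13678966  0.34624144]
pointer_tip 0.76 [202.3  32.2] [ 0.5772 -0.5044  0.027 ]
set_mark 0.95 [356.6  13.2] [ 0.4891 -0.505   0.022 ]
```

View pics/w3.png

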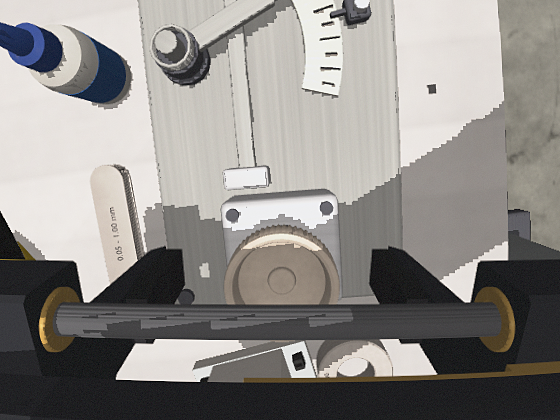

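The fingers straddle the knob; the rider is at (355,10). First grasp: close, then turn clockwise.

```bash
python3 -m inch '{"xyz":[[0,0,0.2],[0,0,0],[0,0,0],[0,0,0],[0,0,0]],"turn":[0,0,0,0,0]}' 0 30
python3 -m inch '{"xyz":[[0,0,0],[0,0,0],[0,0,0],[0,0,0],[0,0,0],[0,0,0]],"turn":[0.13,0.13,0.13,0.13,0.13,0]}'
python3 -c "
from h import *
st()"
```

```text
time: 11.05
tcp_pos: [0.5486, -0.3783, 0.0735]
eef_rot: [-0.66, 0.749, -0.046, -0.033]
contact_force: [-10.0, 2.5, 6.4]
opening: 0.569
gripper_force: 4.7
time: 11.65
tcp_pos: [0.5465, -0.3783, 0.0727]
eef_rot: [-0.385, 0.921, -0.053, -0.019]
contact_force: [-6.3, 0.4, 2.8]
opening: 0.531
gripper_force: 30.3
t 11.65 tcp [ 0.5465 -0.3783  0.0727] yang 135.5 z [ 0.007 -0.112 -0.994] q7 1.9 F [-6.3  0.4  2.8] Tz -0.28 open 0.531 gf 30.3
```

```bash
python3 -m inch '{"xyz":[[0,0,0],[0,0,0],[0,0,0],[0,0,0],[0,0,0],[0,0,0],[0,0,0],[0,0,0],[0,0,0]],"turn":[0,0,0,-0.14,-0.14,-0.14,-0.14,-0.14,0]}' 0.72
python3 -m inch '{"xyz":[[0,0,0],[0,0,0],[0,0,0],[0,0,0],[0,0,0],[0,0,0],[0,0,0],[0,0,0],[0,0,0],[0,0,0]],"turn":[0,0,0,0,0.14,0.14,0.14,0.14,0.14,0]}' 0 30
python3 -c "
from h import *
s,R,p=st()
C=cam('wrist'); im,d=arm.get_image('wrist'); cv2.imwrite('pics/w4.png',im[:,:,::-1])
for w,z in [('pointer_tip',.027),('set_mark',.022)]:
    for r in arm.spot_in('wrist',w)[:2]: print(w,round(r['score'],2),np.round(r['xy'],1),at_z(C,r['xy'],z).round(4))
"
```

```text
time: 12.55
tcp_pos: [0.5505, -0.3783, 0.0737]
eef_rot: [-0.679, 0.732, -0.047, -0.032]
contact_force: [-0.5, 0.7, -0.2]
opening: 0.722
gripper_force: 0.0
time: 13.55
tcp_pos: [0.5471, -0.3779, 0.0727]
eef_rot: [-0.385, 0.921, -0.053, -0.018]
contact_force: [-5.1, 0.8, 1.2]
opening: 0.518
gripper_force: 30.5
t 13.55 tcp [ 0.5471 -0.3779  0.0727] yang 135.5 z [ 0.008 -0.112 -0.994] q7 1.9 F [-5.1  0.8  1.2] Tz -0.31 open 0.518 gf 30.5
pointer_tip 0.69 [110.7 110.1] [ 0.5674 -0.5057  0.027 ]
pointer_tip 0.49 [221.5 144.5] [ 0.5339 -0.4439  0.027 ]
set_mark 0.89 [204.4   9.6] [ 0.4877 -0.5048  0.022 ]
```

View pics/w4.png

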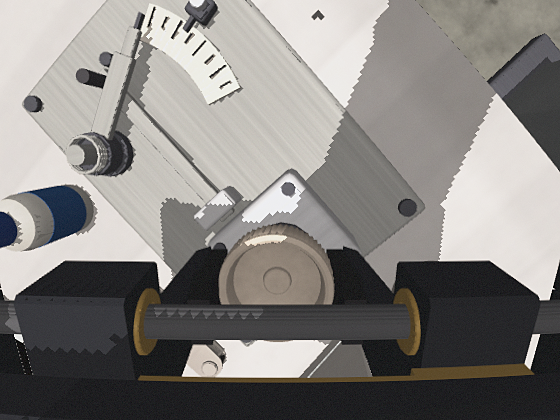

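At this pose the pointer tip shows near (139,15) and the rider nose near (187,30). I'll measure the gap from an enlarged crop.

```bash
cat > gap.py <<'E'
from h import *
def gap(C,tip,nose,piv):
    # pixels of pointer tip, nose tip, and a second point along lever's centreline
    t=at_z(C,tip,.027)[:2]; n=at_z(C,nose,.022)[:2]; a=at_z(C,piv,.027)[:2]
    u=(t-a)/np.linalg.norm(t-a); c=t-.085*u
    an=lambda p:np.arctan2(*(p-c)[::-1]); da=(an(t)-an(n)+np.pi)%(2*np.pi)-np.pi
    print("tip",t.round(4),"nose",n.round(4),"pivot",c.round(4),"r_nose",np.linalg.norm(n-c).round(4),"y past mark mm",-(-da*85).round(2) )
E
python3 - <<'E'
from h import *
im=cv2.imread("pics/w4.png"); cv2.imwrite("pics/c4.png",cv2.resize(im[0:120,80:240],(800,600),interpolation=cv2.INTER_CUBIC))
C=cam("wrist")
X=[.5975,-.4958] # plate-based pivot guess
c=np.array([.545,-.447]);y=-.05;R=np.array([[np.cos(y),-np.sin(y)],[np.sin(y),np.cos(y)]])
print(proj(C,np.r_[c+R@[.05,-.047],.027]))
E
```

```text
[ 96.55951049 150.72387686]
```

View pics/c4.png

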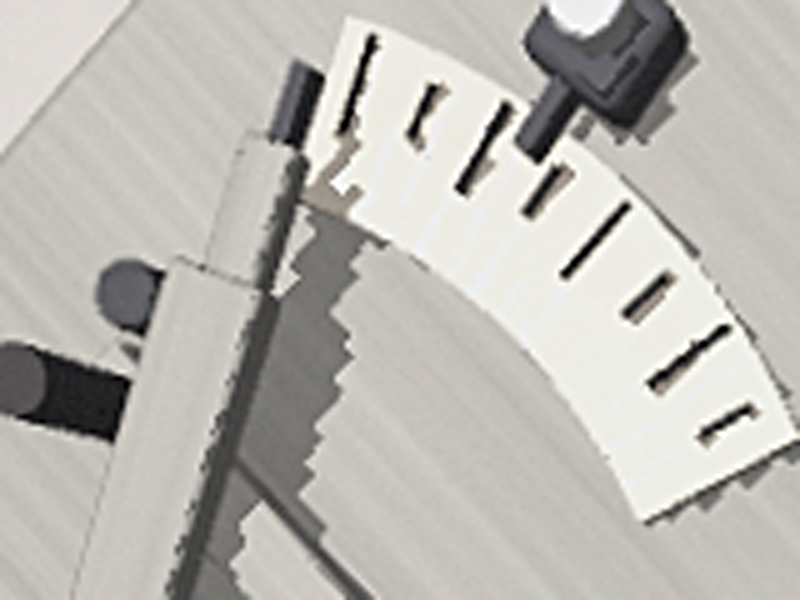

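```bash
cat > gap.py <<'E'
from h import *
c0=np.array([.545,-.447]);yw=-.05;Rf=np.array([[np.cos(yw),-np.sin(yw)],[np.sin(yw),np.cos(yw)]])
def gap(C,tip,nose):
    t=at_z(C,tip,.027)[:2]; n=at_z(C,nose,.022)[:2]
    T=Rf.T@(t-c0); N=Rf.T@(n-c0); print("fixture frame tip",T.round(4),"nose",N.round(4))
    # pivot: 85 mm from tip, 88 mm from nose (two circles, the far-side solution)
    d=N-T; D=np.hypot(*d); a=(.085**2-.088**2+D*D)/(2*D); h=np.sqrt(.085**2-a*a); m=T+a*d/D; e=np.array([-d[1],d[0]])/D
    for s in (1,-1):
        p=m+s*h*e
        if p[0]>T[0]: print("two-circle pivot",p.round(4))
    for pv in (np.array([.05,-.047]),):
        an=lambda q:np.arctan2(*(q-pv)[::-1]); da=an(N)-an(T)
        print("radii",np.linalg.norm(T-pv).round(4),np.linalg.norm(N-pv).round(4),"mm before mark",(-da*85).round(4)*1000)
E
python3 -c "
from gap import *
gap(cam('wrist'),(80+308/5,68/5),(80+530/5,152/5))
gap(cam('wrist'),(80+300/5,66/5),(80+530/5,152/5))"
```

```text
fixture frame tip [-0.0262 -0.0825] nose [-0.0385 -0.0599]
two-circle pivot [ 0.0472 -0.0397]
radii 0.0841 0.0894 mm before mark 24755.7
fixture frame tip [-0.0257 -0.0833] nose [-0.0385 -0.0599]
two-circle pivot [ 0.0472 -0.0396]
radii 0.084 0.0894 mm before mark 25752.300000000003
```

```bash
cat > lev.py <<'E'
from gap import *
def lever(tag):
    C=cam("wrist"); im,d=arm.get_image("wrist"); cv2.imwrite(f"pics/{tag}.png",im[:,:,::-1]); np.save(f"pics/{tag}.npy",d)
    V=np.array([np.r_[at_depth(C,(u,v),d[v,u]),u,v] for v in range(0,230) for u in range(20,330) if d[v,u]>.05])
    F=(V[:,:2]-c0)@Rf-[.05,-.047]; r=np.hypot(*F.T); th=np.arctan2(F[:,1],-F[:,0])
    out=[]
    for lo in (.045,.055,.065,.073,.079):
        m=(r>lo)&(r<lo+.008)&(V[:,2]>.0225)&(V[:,2]<.045)&(th>-.8)&(th<.7)
        h,e=np.histogram(th[m],bins=60,range=(-.8,.7)); out.append((lo,m.sum(),"med",np.median(th[m]).round(3),"lo/hi",np.percentile(th[m],[5,95]).round(3),"z",np.median(V[m,2]).round(4)))
    for o in out: print(*o)
    print([(w,np.round(r_["xy"],1),round(r_["score"],2)) for w in ("pointer_tip","set_mark") for r_ in arm.spot_in("wrist",w)[:1]])
E
python3 -c "
from lev import *
lever('l0')
print('nose ang',np.arctan2(-.0599+.047,.0385+.05),'tip ang',np.arctan2(-.083+.047,.026+.05))"
```

```text
0.045 443 med -0.411 lo/hi [-0.649 -0.28 ] z 0.033
0.055 355 med -0.414 lo/hi [-0.612 -0.314] z 0.0323
0.065 216 med -0.408 lo/hi [-0.468 -0.371] z 0.0305
0.073 145 med -0.419 lo/hi [-0.455 -0.379] z 0.0294
0.079 87 med -0.423 lo/hi [-0.449 -0.412] z 0.0287
[('set_mark', array([202.8,  11.3]), 0.72)]
nose ang -0.14474334672808878 tip ang -0.44237422297674495
```

The depth data gives the lever angle directly: -0.42 rad at rest, against about -0.145 at the mark. That leaves about 23–25 mm to go. Two more strokes.

```bash
for i in 1 2; do python3 -m inch '{"xyz":[[0,0,0],[0,0,0],[0,0,0],[0,0,0],[0,0,0],[0,0,0],[0,0,0],[0,0,0],[0,0,0]],"turn":[0,0,0,-0.14,-0.14,-0.14,-0.14,-0.14,0]}' 0.72 >/dev/null
python3 -m inch '{"xyz":[[0,0,0],[0,0,0],[0,0,0],[0,0,0],[0,0,0],[0,0,0],[0,0,0],[0,0,0],[0,0,0],[0,0,0]],"turn":[0,0,0,0,0.14,0.14,0.14,0.14,0.14,0]}' 0 30; done
python3 -c "
from lev import *
st(); lever('l1')"
```

```text
time: 15.75
tcp_pos: [0.547, -0.3779, 0.0727]
eef_rot: [-0.384, 0.922, -0.053, -0.018]
contact_force: [-5.0, 0.7, 2.0]
opening: 0.523
gripper_force: 30.4
time: 17.65
tcp_pos: [0.547, -0.3778, 0.0728]
eef_rot: [-0.384, 0.922, -0.053, -0.018]
contact_force: [-6.1, 0.5, 1.5]
opening: 0.518
gripper_force: 30.8
t 17.65 tcp [ 0.547  -0.3778  0.0728] yang 135.4 z [ 0.008 -0.112 -0.994] q7 1.9 F [-6.1  0.5  1.5] Tz -0.27 open 0.518 gf 30.8
0.045 439 med -0.33 lo/hi [-0.611 -0.195] z 0.0329
0.055 397 med -0.336 lo/hi [-0.61  -0.229] z 0.0323
0.065 214 med -0.319 lo/hi [-0.38  -0.282] z 0.0304
0.073 143 med -0.332 lo/hi [-0.369 -0.295] z 0.0295
0.079 74 med -0.336 lo/hi [-0.353 -0.326] z 0.0284
[('pointer_tip', array([112.8, 111.6]), 0.93), ('set_mark', array([203.4,  11.5]), 0.95)]
```

```bash
python3 -m inch '{"xyz":[[0,0,0],[0,0,0],[0,0,0],[0,0,0],[0,0,0],[0,0,0],[0,0,0],[0,0,0],[0,0,0]],"turn":[0,0,0,-0.14,-0.14,-0.14,-0.14,-0.14,0]}' 0.72 >/dev/null
python3 -m inch '{"xyz":[[0,0,0],[0,0,0],[0,0,0],[0,0,0],[0,0,0],[0,0,0],[0,0,0],[0,0,0],[0,0,0],[0,0,0]],"turn":[0,0,0,0,0.14,0.14,0.14,0.14,0.14,0]}' 0 30
python3 - <<'E'
from lev import *
st(); lever('l2')
# nose by depth: points above the scale near the nose
C=cam("wrist"); d=np.load("pics/l2.npy")
for v in range(24,36,2): print(v,[(u,)+tuple((Rf.T@(at_depth(C,(u,v),d[v,u])[:2]-c0)*1000).round(1))+((at_depth(C,(u,v),d[v,u])[2]*1000).round(1),) for u in range(182,196,2)])
E
```

```text
time: 19.7
tcp_pos: [0.5472, -0.3778, 0.0726]
eef_rot: [-0.385, 0.921, -0.053, -0.018]
contact_force: [-4.6, 1.7, 0.6]
opening: 0.52
gripper_force: 32.1
t 19.7 tcp [ 0.5472 -0.3778  0.0726] yang 135.6 z [ 0.008 -0.111 -0.994] q7 1.9 F [-4.6  1.7  0.6] Tz -0.33 open 0.52 gf 32.1
0.045 454 med -0.265 lo/hi [-0.613 -0.124] z 0.0328
0.055 404 med -0.271 lo/hi [-0.609 -0.157] z 0.0324
0.065 215 med -0.25 lo/hi [-0.308 -0.213] z 0.0305
0.073 146 med -0.261 lo/hi [-0.303 -0.227] z 0.0297
0.079 75 med -0.264 lo/hi [-0.287 -0.253] z 0.0289
[('pointer_tip', array([116. , 112.6]), 0.84), ('set_mark', array([198.4,   9.5]), 0.7)]
24 [(182, np.float64(-38.7), np.float64(-66.8), np.float64(16.1)), (184, np.float64(-39.8), np.float64(-63.6), np.float64(21.0)), (186, np.float64(-40.7), np.float64(-62.2), np.float64(22.2)), (188, np.float64(-41.6), np.float64(-61.4), np.float64(22.1)), (190, np.float64(-42.3), np.float64(-61.9), np.float64(19.3)), (192, np.float64(-43.1), np.float64(-62.0), np.float64(17.4)), (194, np.float64(-43.9), np.float64(-63.4), np.float64(12.5))]
26 [(182, np.float64(-37.9), 
[... 1495 characters left out ...]
)), (188, np.float64(-38.3), np.float64(-60.4), np.float64(17.3)), (190, np.float64(-39.1), np.float64(-60.1), np.float64(16.0)), (192, np.float64(-40.1), np.float64(-58.4), np.float64(18.0)), (194, np.float64(-40.9), np.float64(-58.0), np.float64(17.1))]
34 [(182, np.float64(-34.8), np.float64(-63.0), np.float64(15.4)), (184, np.float64(-35.7), np.float64(-61.8), np.float64(16.2)), (186, np.float64(-36.7), np.float64(-60.5), np.float64(17.1)), (188, np.float64(-37.5), np.float64(-60.0), np.float64(16.3)), (190, np.float64(-38.4), np.float64(-58.9), np.float64(17.0)), (192, np.float64(-39.3), np.float64(-58.3), np.float64(16.5)), (194, np.float64(-40.2), np.float64(-57.0), np.float64(17.5))]
```

```bash
python3 -m inch '{"xyz":[[0,0,0],[0,0,0],[0,0,0],[0,0,0],[0,0,0],[0,0,0],[0,0,0],[0,0,0],[0,0,0]],"turn":[0,0,0,-0.14,-0.14,-0.14,-0.14,-0.14,0]}' 0.72 >/dev/null
python3 -m inch '{"xyz":[[0,0,0],[0,0,0],[0,0,0],[0,0,0],[0,0,0],[0,0,0],[0,0,0],[0,0,0],[0,0,0],[0,0,0]],"turn":[0,0,0,0,0.14,0.14,0.14,0.14,0.14,0]}' 0 30
python3 - <<'E'
from lev import *
st(); lever('l3')
im=cv2.imread("pics/l3.png"); cv2.imwrite("pics/c5.png",cv2.resize(im[0:60,140:220],(800,600),interpolation=cv2.INTER_CUBIC))
E
```

```text
time: 21.75
tcp_pos: [0.547, -0.378, 0.0728]
eef_rot: [-0.384, 0.922, -0.053, -0.018]
contact_force: [-6.0, 0.5, 1.5]
opening: 0.523
gripper_force: 30.6
t 21.75 tcp [ 0.547  -0.378   0.0728] yang 135.4 z [ 0.008 -0.112 -0.994] q7 1.89 F [-6.   0.5  1.5] Tz -0.19 open 0.523 gf 30.6
0.045 455 med -0.184 lo/hi [-0.611 -0.042] z 0.0328
0.055 404 med -0.192 lo/hi [-0.613 -0.079] z 0.0324
0.065 208 med -0.173 lo/hi [-0.229 -0.136] z 0.0307
0.073 152 med -0.184 lo/hi [-0.223 -0.144] z 0.0297
0.079 82 med -0.188 lo/hi [-0.208 -0.179] z 0.0289
[('pointer_tip', array([114.7, 116. ]), 0.89), ('set_mark', array([203.3,  12. ]), 0.85)]
```

View pics/c5.png

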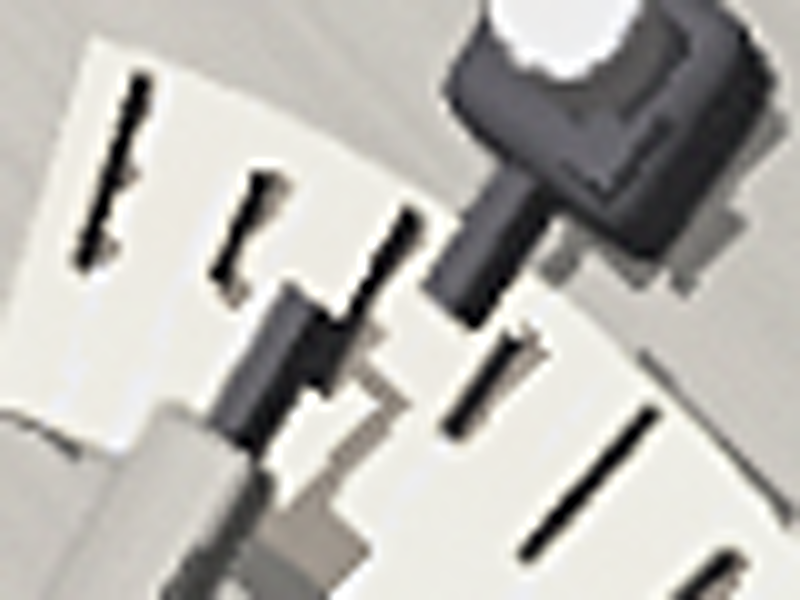

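The pointer tip's top-end centre is at about crop (309,298), and the nose end's at about (443,302). I'll compute the remaining gap.

```bash
python3 - <<'E'
from gap import *
C=cam("wrist"); f=lambda p:(140+p[0]/10-.45,p[1]/10-.45)
F=lambda p,z:Rf.T@(at_z(C,f(p),z)[:2]-c0)
for pv in ([.05,-.047],[.048,-.0445],[.05,-.045]):
    pv=np.array(pv); A=lambda q:(np.arctan2(q[1]-pv[1],pv[0]-q[0]).round(3),(np.linalg.norm(q-pv)*1000).round(1))
    t=A(F((309,298),.0287)); ts=A(F((309,298),.027)); n=A(F((443,302),.0222)); n2=A(F((450,305),.0222))
    # nose root / pointer root for radial check
    print(pv,"tip",t,"tip@27",ts,"nose",n,n2,"root",A(F((525,180),.0222)),A(F((225,420),.0287)),"gap mm",(n[0]-t[0])*85,(n2[0]-ts[0])*85)
E
```

```text
[ 0.05  -0.047] tip (np.float64(-0.196), np.float64(84.7)) tip@27 (np.float64(-0.206), np.float64(84.7)) nose (np.float64(-0.157), np.float64(89.3)) (np.float64(-0.152), np.float64(89.4)) root (np.float64(-0.159), np.float64(97.5)) (np.float64(-0.199), np.float64(76.5)) gap mm 3.3150000000000004 4.589999999999999
[ 0.048  -0.0445] tip (np.float64(-0.23), np.float64(83.3)) tip@27 (np.float64(-0.24), np.float64(83.3)) nose (np.float64(-0.189), np.float64(87.7)) (np.float64(-0.184), np.float64(87.8)) root (np.float64(-0.188), np.float64(95.9)) (np.float64(-0.237), np.float64(75.1)) gap mm 3.4850000000000008 4.76
[ 0.05  -0.045] tip (np.float64(-0.219), np.float64(85.1)) tip@27 (np.float64(-0.229), np.float64(85.2)) nose (np.float64(-0.179), np.float64(89.6)) (np.float64(-0.174), np.float64(89.7)) root (np.float64(-0.179), np.float64(97.8)) (np.float64(-0.225), np.float64(77.0)) gap mm 3.400000000000001 4.675000000000002
```

```bash
python3 -m inch '{"xyz":[[0,0,0],[0,0,0],[0,0,0],[0,0,0],[0,0,0],[0,0,0],[0,0,0],[0,0,0]],"turn":[0,0,0,-0.095,-0.095,-0.095,-0.095,0]}' 0.72 >/dev/null
python3 -m inch '{"xyz":[[0,0,0],[0,0,0],[0,0,0],[0,0,0],[0,0,0],[0,0,0],[0,0,0],[0,0,0],[0,0,0]],"turn":[0,0,0,0,0.095,0.095,0.095,0.095,0]}' 0 30
python3 -c "
from lev import *
st(); lever('l4')"
python3 -m inch '{"xyz":[[0,0,0],[0,0,0],[0,0,0],[0,0,0]],"turn":[0,0,0,0]}' 0.72
python3 -c "
from lev import *
st(); lever('l5'); lever('l6')"
```

```text
time: 23.6
tcp_pos: [0.5477, -0.3772, 0.0729]
eef_rot: [-0.386, 0.921, -0.053, -0.017]
contact_force: [-5.5, 3.0, 1.8]
opening: 0.519
gripper_force: 30.4
t 23.6 tcp [ 0.5477 -0.3772  0.0729] yang 135.7 z [ 0.01  -0.111 -0.994] q7 1.9 F [-5.5  3.   1.8] Tz -0.28 open 0.519 gf 30.4
0.045 453 med -0.139 lo/hi [-0.61   0.001] z 0.0328
0.055 407 med -0.153 lo/hi [-0.61  -0.038] z 0.0324
0.065 219 med -0.132 lo/hi [-0.187 -0.092] z 0.0305
0.073 161 med -0.141 lo/hi [-0.181 -0.101] z 0.0297
0.079 85 med -0.144 lo/hi [-0.165 -0.134] z 0.0286
[('pointer_tip', array([120.2, 114.7]), 0.66), ('set_mark', array([202.7,   8. ]), 0.97)]
time: 24.15
tcp_pos: [0.5506, -0.3787, 0.0739]
eef_rot: [-0.386, 0.921, -0.055, -0.014]
contact_force: [-0.6, -0.8, -0.2]
opening: 0.722
gripper_force: 0.0
t 24.15 tcp [ 0.5506 -0.3787  0.0739] yang 135.7 z [ 0.016 -0.113 -0.993] q7 1.9 F [-0.6 -0.8 -0.2] Tz 0.02 open 0.722 gf 0.0
0.045 438 med -0.139 lo/hi [-0.606 -0.004] z 0.0329
0.055 409 med -0.155 lo/hi [-0.616 -0.043] z 0.0324
0.065 203 med -0.132 lo/hi [-0.19  -0.096] z 0.0305
0.073 144 med -0.142 lo/hi [-0.184 -0.105] z 0.0297
0.079 75 med -0.147 lo/hi [-0.163 -0.137] z 0.0289
[('pointer_tip', array([ 46.8, 211.7]), 0.73), ('set_mark', array([210.6,  10.8]), 0.64)]
0.045 427 med -0.139 lo/hi [-0.602 -0.01 ] z 0.0329
0.055 403 med -0.154 lo/hi [-0.616 -0.045] z 0.0322
0.065 206 med -0.133 lo/hi [-0.19  -0.097] z 0.0304
0.073 144 med -0.14 lo/hi [-0.182 -0.105] z 0.03
0.079 76 med -0.145 lo/hi [-0.166 -0.133] z 0.029
[('pointer_tip', array([124.6, 111.3]), 0.77), ('set_mark', array([209.7,   7. ]), 0.93)]
```

```bash
python3 - <<'E'
from h import *
im=cv2.imread("pics/l6.png"); cv2.imwrite("pics/c6.png",cv2.resize(im[0:48,160:224],(800,600),interpolation=cv2.INTER_CUBIC))
E
```

```text
(no output)
```

View pics/c6.png

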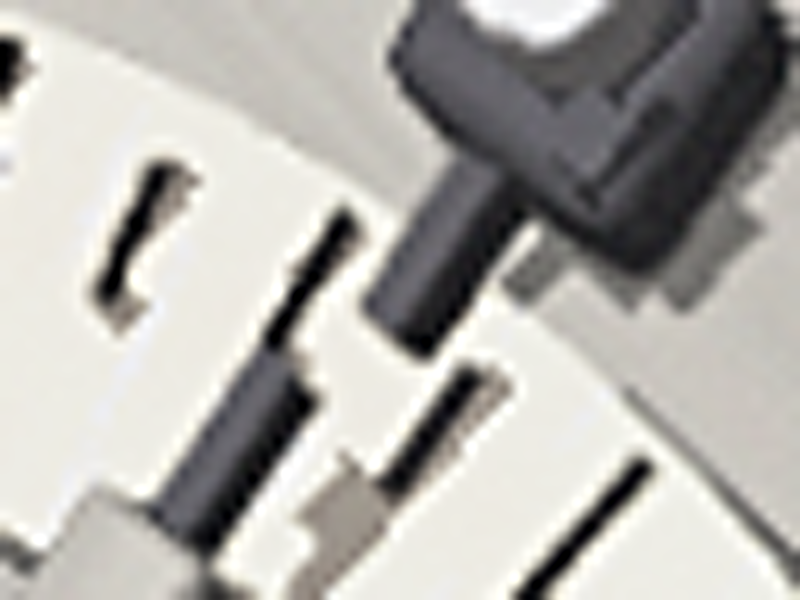

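The pointer tip's top-end centre is at about crop (279,359), and the nose end's at about (387,314). The view is oblique, so I'll compute the gap with the known heights.

```bash
python3 - <<'E'
from gap import *
C=cam("wrist"); f=lambda p:(160+p[0]/12.5-.46,p[1]/12.5-.46)
F=lambda p,z:Rf.T@(at_z(C,f(p),z)[:2]-c0)
print("cam in fixture",Rf.T@(C[2][:2,3]-c0),C[2][2,3])
pv=np.array([.05,-.046]); A=lambda q:(np.arctan2(q[1]-pv[1],pv[0]-q[0]).round(4),(np.linalg.norm(q-pv)*1000).round(1))
for zt in (.027,.0285):
  t=A(F((279,359),zt)); n=A(F((387,314),.0222)); print(zt,t,n,"root",A(F((180,505),zt)),A(F((478,175),.0222)),"gap mm",(n[0]-t[0])*85)
E
# lift clear and shift over the scale
python3 -m inch '{"xyz":[[0,0,0],[0,0,0],[0,0,0],[0,0,-1],[0,0,-2],[0,0,-2.5],[0,0,-2.5],[0,0,-2.5],[0,0,-2.5],[0,0,-2.5],[0,0,0]],"turn":[0,0,0,0,0,0,0,0,0,0,0]}' 1
python3 -c "
from h import *
s,R,p=st(); C=cam('wrist'); print('cam',C[2][:3,3].round(3),'axis',C[2][:3,2].round(3)); print(R.round(2))"
```

```text
cam in fixture [-0.04643811  0.03331908] 0.2236974971654869
0.027 (np.float64(-0.1755), np.float64(85.5)) (np.float64(-0.168), np.float64(90.3)) root (np.float64(-0.1756), np.float64(77.7)) (np.float64(-0.1705), np.float64(97.6)) gap mm 0.6374999999999982
0.0285 (np.float64(-0.167), np.float64(85.5)) (np.float64(-0.168), np.float64(90.3)) root (np.float64(-0.1663), np.float64(77.8)) (np.float64(-0.1705), np.float64(97.6)) gap mm -0.08500000000000008
time: 25.55
tcp_pos: [0.5502, -0.3596, 0.2335]
eef_rot: [-0.387, 0.92, -0.057, -0.011]
contact_force: [-0.0, 0.3, -0.5]
opening: 1.002
gripper_force: 0.0
t 25.55 tcp [ 0.5502 -0.3596  0.2335] yang 135.8 z [ 0.023 -0.114 -0.993] q7 2.0 F [-0.   0.3 -0.5] Tz -0.03 open 1.002 gf 0.0
cam [ 0.499 -0.392  0.383] axis [ 0.21   0.079 -0.975]
[[-0.7  -0.71  0.02]
 [-0.71  0.69 -0.11]
 [ 0.07 -0.1  -0.99]]
```

```bash
python3 -m inch '{"xyz":[[0,0,-1.5],[0,0,-1.5],[1.9,-2,0],[1.9,-2,0],[1.9,-2,0],[1.9,-2,0],[0,0,0],[0,0,0],[0,0,0]],"turn":[0,0,0,0,0,0,0,0,0]}' 1
python3 - <<'E'
from gap import *
st(); C=cam("wrist"); im,d=arm.get_image("wrist"); cv2.imwrite("pics/f.png",im[:,:,::-1]); print("cam",C[2][:3,3].round(3))
u=proj(C,np.r_[c0+Rf@[-.035,-.061],.025]); print(u); x0,y0=int(u[0])-32,int(u[1])-24; x0=max(0,x0);y0=max(0,y0); print(x0,y0)
cv2.imwrite("pics/c7.png",cv2.resize(im[y0:y0+48,x0:x0+64,::-1],(800,600),interpolation=cv2.INTER_CUBIC))
E
```

```text
time: 26.45
tcp_pos: [0.5515, -0.4655, 0.2702]
eef_rot: [-0.388, 0.92, -0.055, -0.014]
contact_force: [0.4, -0.2, -0.2]
opening: 1.001
gripper_force: 0.0
t 26.45 tcp [ 0.5515 -0.4655  0.2702] yang 135.9 z [ 0.016 -0.112 -0.994] q7 2.29 F [ 0.4 -0.2 -0.2] Tz -0.02 open 1.001 gf 0.0
cam [ 0.502 -0.499  0.42 ]
[299.86179265 138.87383486]
267 114
```

View pics/c7.png

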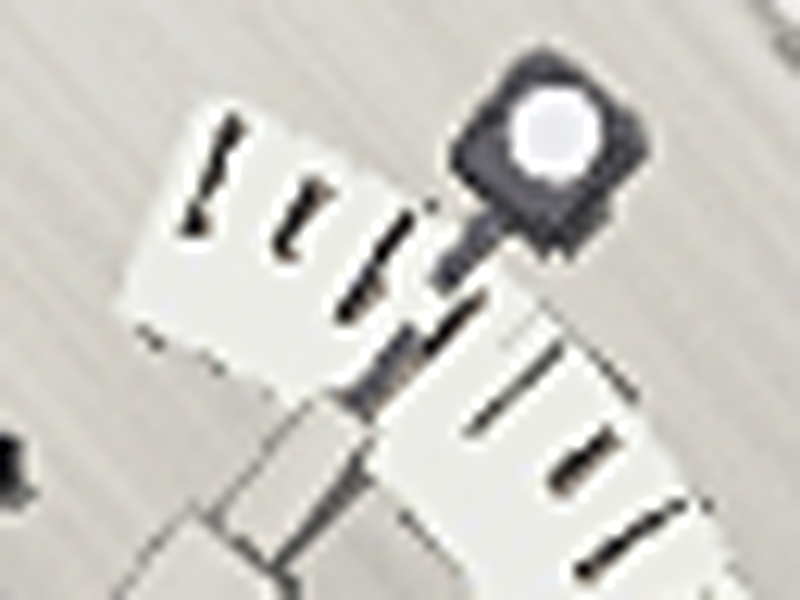

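Seen from directly above, the pointer tip (405,340), nose (447,280) and rider (552,140) lie on one radial line, to within about 0.5 mm. The gripper is clear of everything, so I'm handing in.

```bash
python3 -c "
from bench import arm
print(arm.close_job())"
```

```text
the job is handed in; nothing more can be done
None
```

The knob was turned clockwise until the pointer was level with the set mark (within about 0.6 mm by camera), then released with the arm clear, and the job was handed in at about 26.5 s; no verdict was returned.

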